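# Build the two-plate slip-clutch pack on a splined hub

## Robot

A 6-joint arm with a two-finger parallel gripper is mounted at the origin on the work surface. World frame = base frame: x ahead of the robot, y to its left, z up, the work surface at z = 0. Lengths are in mm, angles in degrees, forces in N, time in s.
With the tool pointing down it reaches from about 300 to 850 mm from the base axis. Payload 4.2 kg.
Tool frame: the origin (TCP) lies at the very end of the fingers, on their centre line; the grasp point (between the pads) lies 19 mm behind it; z points along the fingers, y is the line along which they close (so a half turn about z gives the same grasp; the last joint's range is limited). The gripper opens to 91 mm and grips with 3 to 60 N. Pads are 32 mm wide; open, the fingers measure 118 mm over their backs; the gripper's body (76 mm by 178 mm) begins 60 mm behind the grasp point.
Start: joints at [73.682, 18.312, 89.639, -0, 72.044, -1.146], TCP at [150.489, 554.974, 213.976] pointing down, gripper open.
Joint ranges: [-177.97, 177.97], [-48.28, 115.42], [12.27, 149.76], [-77.06, 257.06], [2.81, 150.46], [-146.56, 146.56]. Speed limits (degrees/s): [147.25, 147.25, 180, 180, 180, 180].

## Interface

Orientations are given as [roll, pitch, yaw] about the fixed x, y, z axes, in that order (R = Rz(yaw) Ry(pitch) Rx(roll)).
In Python, from workcell import env, eyes gives the robot as it stands.
- The arm moves only by the tool send_rows, never from a script. Its argument "targets" is text: rows parted by semicolons, each of 7 numbers parted by spaces: the shift along the tool's x, y, z in m, then the turn, a rotation vector about the tool's x, y, z in degrees, then the opening in per cent of the stroke, from 0 (shut) to 100 (fully open). A call has 1 to 12 rows; each row is the pose to reach, as a shift and turn from the pose commanded when the call began, along the tool's axes at that moment; what a row does not reach only later rows make up. A row lasts 1/12 s, in which the tool goes at most 41.7 mm and 7.16 degrees, less where a joint would pass 70% of its speed; a pose out of reach is approached as far as the arm can. A call with a gripper value outside its range is refused whole. The fingers move at their own pace and stop on an object; "grip_force" is the grip in N (left out, the last holds). Time passes only in rows, so rows that repeat a pose let the fingers close. It gives the time, the measured TCP pose, the force, the opening and the grip force at its end, in the units of the state.
- env.state(): the state, without advancing time (a new reading comes with each control period).
- eyes.grab_frame(name): name is "scene" or "top" or "wrist"; returns a dict with "image" (384x512x3 uint8, blue, green, red), "fovy" (degrees; the focal length in pixels is half the picture's height over the tangent of half this angle, whatever the lens; pixels are square), "cx", "cy" (the principal point, pixels), "D" ([k1, k2, p1, p2, k3] as OpenCV has them; the pictures are not rectified), "eye" and "attitude" of the camera in the world. Camera axes: x right, y up, looking along -z (the intrinsics and any distortion apply to the point x, -y, -z); pixel columns grow to the right and rows downward; lengths in mm; the calibration is good to about 2 mm. A picture is of the moment at which its call begins. There is no depth.
- env.job_done(): hands the job in; it is judged then, once.
The state is a dict: "time_s": time; "qpos": joint angles; "qvel": joint speeds; "effort": joint torques, N m; "ee_pos": TCP position; "ee_rot": TCP orientation; "force": force on the tool from outside, world axes, zero at the start; "torque": the same for the moment, N m; "gripper_width": finger opening in mm; "gripper_force": force on a finger pad.
Only numpy, scipy, OpenCV 4.12 (cv2) and the standard library are available. Lean on these libraries where they do the work, as an engineer would, in place of code of your own. Each camera call takes 0.05 s, during which the arm holds its last target. There are 200 camera calls.

## Task

Slide the bronze friction disc onto the splined hub with its tab over the yellow end of the base and let go, then slide the bare-metal separator plate down onto it with its tab straight opposite, over the blue end; both fully home, flat and released. The hub's splines stand at no set angle: feel for them by turning each plate under light pressure. Never press, knock or drop the plates on the hub or each other with more than about 25 N, and leave everything else where it stands.

Things in the scene. Friction and masses are not known exactly. Their poses are not given: they have to be found in the camera images.
- hub_base: Fixed grey base plate 130 x 110 x 10 mm; origin at the centre of its underside, z up. Its end towards +x (beyond 26 mm from the centre) is painted yellow, the end towards -x blue. In the middle stands a dark round pedestal, 48 mm in diameter, its flat top (the seat) 34 mm above the origin; on it, on the same axis, the steel splined hub, whose angle about z is not measured.
- hub_seat (a point): Centre of the seat, 34 mm above the base's origin, with the base's axes. The hub on it: core 26 mm in diameter; 6 equal splines (teeth) 60 degrees apart, 7.5 mm wide, reaching 20 mm from the axis. Their angle is unknown, but none lies within 0.15 rad of the base's +x axis. Strong friction (1.5 N m) holds the hub against turning.
- spline_top (a point): On the hub's axis at the top of the splines, 56 mm above the base's origin, with the base's axes: a plate that does not mesh rests here. Above it the bare 26 mm core goes on as a pilot to 62 mm, which centres a plate within 1 mm, and tapers to 16 mm in diameter at 70 mm, the hub's top.
- friction_disc: Copper-coloured toothed friction disc, loose, 8 mm thick, about 110 g; origin at the centre of its underside. 54 mm in diameter, two gripping flats 56 mm apart facing +y and -y (36 mm long), one tab along +x, 14 mm wide, ending 48 mm from the centre. Starts flat on a fixed cork rest 44 mm in diameter, 22 mm high. Home: underside on the seat, 34 mm above the base's origin.
- disc_bore (a point): Centre of the friction disc's bore, mid thickness, 4 mm above its underside, with its axes. Bore 43 mm in diameter with 6 inward teeth 4.4 mm wide reaching in to 14 mm from the centre, at 30, 90, 150... degrees from +x: it meshes when a hub spline points along the disc's +x (again every 60 degrees). Play about 0.1 rad each way, 1 mm sideways.
- separator_plate: Bare light-metal toothed separator plate, loose, 8 mm thick, about 170 g; bore, teeth, play and tab the same as the disc's (tab along +x, ending 48 mm from the centre). 62 mm in diameter, gripping flats 66 mm apart facing +y and -y. Origin at the centre of its underside. Starts on a cork rest like the disc's. Home: on the disc, underside 42 mm above the base's origin.
- friction_disc_tab (a point): Tip of the friction disc's tab, 48 mm along its +x, at mid thickness.
- separator_plate_tab (a point): Tip of the separator plate's tab, 48 mm along its +x, at mid thickness.
- canister: Bystander: screw-top tin canister, 76 mm in diameter, 103 mm high; origin at the centre of its underside.
- valve_seat_a: Bystander: brass-coloured bronze valve seat ring, 42 mm outside, 26 mm inside, 14 mm high; origin at the centre of its underside.
- valve_seat_b: Bystander: a second valve seat ring, the same size.
- spacer: Bystander: green spacer ring, 36 mm in diameter, 22 mm high; origin at the centre of its underside.
- dial_mount: Bystander: steel gauge dial mount, foot 70 x 80 mm with an upright plate at its +x side, 70 mm high; origin at the centre of its underside.
- gauge: Bystander: pressure gauge lying face up, glass dome, chipped black bezel 90 mm in diameter, 43 mm high, brass stem to its +x; origin at the centre of its underside.
- driver: Bystander: screwdriver lying on the table along its own x.
There are look-alikes about, which are no part of the job. There is more than one size of the separator_plate; the one meant has the size given above.

How it is judged (in metres and radians):
On the way, in this order (a step that is already met when the one before it is completed fails the run):
1. the friction disc is home on the seat, tab over the yellow end, and let go (z of friction_disc in the frame of hub_base between 0.032 and 0.036 m and horizontal distance between friction_disc and hub_base below 0.004 m and angle between friction_disc's own z axis and vertical below 0.07 rad and x of friction_disc_tab in the frame of hub_base above 0.028 m and contact force between the fingers and friction_disc below 0.1 N), for 0.2 s.
2. the separator plate is home on the disc, tab opposite over the blue end (z of separator_plate in the frame of hub_base between 0.04 and 0.044 m and horizontal distance between separator_plate and hub_base below 0.004 m and angle between separator_plate's own z axis and vertical below 0.07 rad and x of separator_plate_tab in the frame of hub_base below -0.028 m and x of separator_plate_tab in the frame of friction_disc below -0.04 m), for 0.1 s.
At the end, for the whole second after the job is handed in: Disc flat on the seat and plate flat on the disc (heights within 2 mm, centred within 4 mm, tilt under 0.07 rad); disc tab tip over 28 mm to the yellow end, plate tab tip over 28 mm to the blue end and over 40 mm to the disc's -x (not a tooth off); both released and at rest (all of step 1 and all of step 2 and contact force between the fingers and separator_plate below 0.1 N and linear speed of each of friction_disc, separator_plate below 0.02 m/s); the robot touches nothing.
It fails at once if the friction disc is pressed, knocked or dropped on the hub or base with more than 25 N (contact force between friction_disc and hub_base above 25 N).
It fails at once if the separator plate is pressed, knocked or dropped on the hub or base with more than 25 N (contact force between separator_plate and hub_base above 25 N).
It fails at once if the separator plate is pressed or dropped on the friction disc with more than 25 N (contact force between separator_plate and friction_disc above 25 N).
It fails at once if a bystander is disturbed (moved more than 30 mm) (distance of any of canister, valve_seat_a, valve_seat_b, spacer, dial_mount, gauge, driver from where it was at the start of the episode above 0.03 m).
It also fails if it takes over 72 s, if anything falls off the work surface, if the arm or the gripper's body presses on something with over 40 N, if the wrist force passes 120 N, or if a joint passes its speed limit or range.

## Working session

There is one attempt and no reset: what is moved stays moved. The work goes in short steps, Python scripts to look and compute and a tool call to move; the robot and the scene stay as the last step left them, time stands still between calls to the robot, and variables do not carry over. Pictures are saved under pics/ and viewed, at most 10 in all, crops included, and the job is handed in when it is done.

Besides the shell and the picture viewer there is one more tool, called after "Emit:" as a command line: name --argument value ..., lists and objects as JSON in quotes. send_rows: Moves the arm, as the interface text tells. Its arguments: {"type":"object","properties":{"targets":{"type":"string"},"grip_force":{"type":"number"}},"required":["targets"]}

```bash
ls; mkdir -p pics; cat > h.py <<'E'
import numpy as np, cv2
from scipy.spatial.transform import Rotation as Ro
from workcell import env, eyes
def K(f):
    h=f["image"].shape[0]; fl=h/2/np.tan(np.radians(f["fovy"])/2)
    return np.array([[fl,0,f["cx"]],[0,fl,f["cy"]],[0,0,1]])
def Rc(f):
    a=np.array(f["attitude"],float)
    return a if a.shape==(3,3) else Ro.from_euler("xyz",a,degrees=True).as_matrix()
def cast(f,px,z):
    "pixels -> world xy on plane z"
    p=cv2.undistortPoints(np.array(px,float).reshape(-1,1,2),K(f),np.array(f["D"],float)).reshape(-1,2)
    d=np.c_[p[:,0],-p[:,1],-np.ones(len(p))]@Rc(f).T
    e=np.array(f["eye"],float); return e[:2]+d[:,:2]*((z-e[2])/d[:,2])[:,None]
def proj(f,P):
    P=(np.atleast_2d(P).astype(float)-np.array(f["eye"]))@Rc(f); P=P*[1,-1,-1]
    return cv2.projectPoints(P,np.zeros(3),np.zeros(3),K(f),np.array(f["D"],float))[0].reshape(-1,2)
E
python3 - <<'E'
from h import *
print(env.state())
for n in("top","scene","wrist"):
    f=eyes.grab_frame(n); cv2.imwrite(f"pics/{n}0.png",f["image"]); np.save(f"{n}0.npy",f,allow_pickle=True)
    print(n,f["eye"],f["attitude"],f["fovy"],f["D"],f["cx"],f["cy"])
cv2.imwrite("pics/both0.png",np.hstack([cv2.resize(cv2.imread(f"pics/{n}0.png"),(400,300)) for n in("scene","wrist")]))
E
```

```text
pics
{'time_s': 0.0, 'qpos': array([ 7.36826458e+01,  1.83530221e+01,  8.97075627e+01, -9.29290370e-04,
        7.20444358e+01, -1.14370129e+00]), 'qvel': array([ 0.04976996, -0.04703041,  0.00860346, -0.00351149,  0.02977881,
       -0.02302256]), 'effort': array([ 7.73016927e-04, -4.12462986e+01, -2.31973690e+01,  7.28415954e-02,
        4.56521718e-02, -1.38842065e-04]), 'ee_pos': array([150.34081949, 554.46107888, 213.09861313]), 'ee_rot': array([-1.79894983e+02, -1.21288403e-03,  1.64826633e+02]), 'force': array([ 0.52154929, -0.66797291,  0.28800739]), 'torque': array([-0.01756429,  0.03235822,  0.05750373]), 'gripper_force': 0.0, 'gripper_width': 91.53222409623817}
top [ 455.80079481  -77.31275291 1156.85776059] [  6.81675937   0.2137169  -89.27183838] 49.37605849019868 [-0.02722413  0.          0.          0.          0.        ] 251.24200573499533 191.38807533165698
scene [1176.24536076 -464.43977485  823.04041659] [42.5458971   0.41983877 55.05012204] 48.49665469996872 [-0.10291933  0.          0.          0.          0.        ] 254.23915535665515 196.03303769807582
wrist [ 80.68272663 572.90544393 383.80110628] [-14.9146057    0.18280552  74.89784851] 71.30337238966806 [0.02088152 0.         0.         0.         0.        ] 254.20605216725681 192.70408550457813
```

View pics/top0.png

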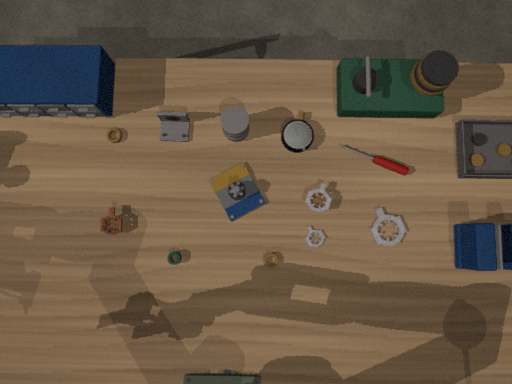

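View pics/both0.png

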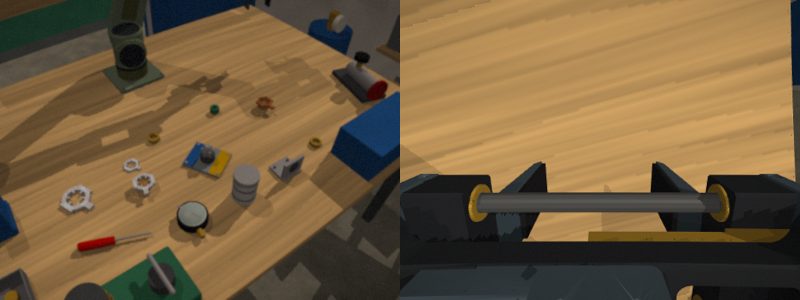

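The top view shows the copper disc at about (112,223) with its tab up. The metal plates are at (318,200), (315,237) and (388,230), and the base is at (238,191) with yellow up-left and blue lower-right. Next I measure sizes to choose the plate.

```bash
cat > m.py <<'E'
from h import *
f=eyes.grab_frame("top"); im=f["image"]
hsv=cv2.cvtColor(im,cv2.COLOR_BGR2HSV); H,S,V=cv2.split(hsv)
def blobs(m,z,nm,box,amin=30):
    mm=np.zeros_like(m,np.uint8); x0,y0,x1,y1=box; mm[y0:y1,x0:x1]=m[y0:y1,x0:x1]*255
    for c in cv2.findContours(mm,cv2.RETR_EXTERNAL,cv2.CHAIN_APPROX_NONE)[0]:
        if cv2.contourArea(c)<amin: continue
        w=cast(f,c.reshape(-1,2),z); 
        # body centre: from inscribed disc of filled contour
        big=np.zeros((384,512),np.uint8); cv2.drawContours(big,[c],-1,255,-1)
        dt=cv2.distanceTransform(big,cv2.DIST_L2,5); _,r,_,p=cv2.minMaxLoc(cv2.GaussianBlur(dt,(0,0),1)); 
        ctr=cast(f,[p],z)[0]
        d=np.hypot(*(w-ctr).T); i=d.argmax(); v=w[i]-ctr
        print(nm,"px",p,"inr px %.1f"%dt.max(),"area mm2 %.0f"%(cv2.contourArea(w.astype(np.float32).reshape(-1,1,2))),"ctr",ctr.round(1),"far %.1f dir %.1f"%(d[i],np.degrees(np.arctan2(v[1],v[0]))))
blobs((S<60)&(V>125),30,"plate",(290,170,420,260))
blobs((H<14)&(S>90)&(V>60),30,"copper",(90,195,135,245))
blobs((H>18)&(H<32)&(S>150),10,"yellow",(200,150,275,230))
blobs((H>95)&(H<125)&(S>120),10,"blue",(200,150,275,230))
print(hsv[223,100:126:3].tolist(), hsv[200,303:335:3].tolist())
a=[cv2.resize(im[y-32:y+32,x-32:x+32],(380,380),interpolation=cv2.INTER_CUBIC) for x,y in((112,223),(318,205))]
cv2.imwrite("pics/crop.png",np.hstack(a))
E
python3 m.py
```

```text
plate px (314, 238) inr px 8.4 area mm2 1770 ctr [ 466.6 -241.3] far 34.7 dir 32.6
plate px (388, 230) inr px 15.2 area mm2 5928 ctr [ 490.3 -440.9] far 65.7 dir 31.1
plate px (318, 200) inr px 11.2 area mm2 3283 ctr [ 569.2 -252.7] far 48.1 dir -23.7
copper px (111, 224) inr px 10.2 area mm2 2845 ctr [497.  306.7] far 46.7 dir 9.7
yellow px (225, 179) inr px 6.6 area mm2 3177 ctr [626.6   2. ] far 67.2 dir -47.2
blue px (240, 208) inr px 6.6 area mm2 2973 ctr [546.4 -40.9] far 66.7 dir -59.4
[[14, 117, 116], [9, 145, 88], [17, 113, 61], [14, 143, 75], [15, 133, 98], [14, 133, 96], [13, 153, 100], [11, 150, 80], [15, 102, 85]] [[15, 102, 133], [13, 13, 138], [173, 7, 138], [13, 130, 86], [17, 133, 113], [14, 124, 115], [15, 120, 104], [14, 110, 97], [150, 3, 147], [8, 23, 135], [19, 109, 94]]
```

View pics/crop.png

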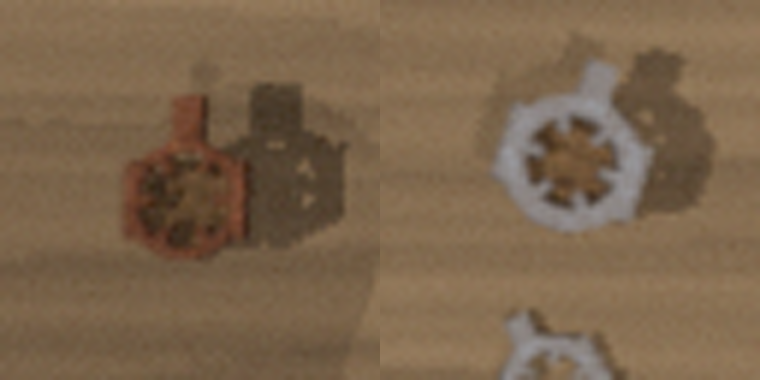

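The size check picks the plate at (318,200): its tab reaches 48 mm. The ones at (315,237) and (388,230) are too small and too large. The crop confirms the copper disc has its tab towards world +x. Next I compute the move to look at the disc from close by.

```bash
cat >> h.py <<'E'
def plan(x,y,z,yaw):
    "tool-frame shift (m) and turn (deg) from the measured pose to TCP x,y,z pointing down at yaw"
    s=env.state(); R0=Ro.from_euler("xyz",s["ee_rot"],degrees=True)
    R1=Ro.from_euler("xyz",[180,0,yaw],degrees=True)
    d=R0.inv().apply(np.array([x,y,z])-s["ee_pos"])/1000; r=(R0.inv()*R1).as_rotvec(degrees=True)
    q1=np.degrees(np.arctan2(y,x)); q6=(q1+90-yaw+180)%360-180
    print("shift",d.round(4),"turn",r.round(2),"q6 now %.1f then %.1f"%(s["qpos"][5],q6),"t",round(s["time_s"],2))
E
python3 - <<'E'
from h import *
f=np.load("wrist0.npy",allow_pickle=True).item()
s=env.state();R=Ro.from_euler("xyz",s["ee_rot"],degrees=True)
for x in(0,40,80,120,160):
    for dz in (0,100,150): print(x,dz,proj(f,s["ee_pos"]+R.apply([x,0,dz])).round(0))
plan(430,306,190,0)
E
```

```text
0 0 [[256. 230.]]
0 100 [[255. 193.]]
0 150 [[255. 182.]]
40 0 [[256. 173.]]
40 100 [[256. 154.]]
40 150 [[255. 149.]]
80 0 [[256. 108.]]
80 100 [[256. 113.]]
80 150 [[256. 114.]]
120 0 [[256.  33.]]
120 100 [[256.  67.]]
120 150 [[256.  76.]]
160 0 [[257. -54.]]
160 100 [[256.  18.]]
160 150 [[256.  35.]]
shift [-0.3349 -0.1668  0.0236] turn [-2.0000e-02  9.0000e-02  1.6482e+02] q6 now -1.1 then 125.4 t 0.2
```

Emit:
send_rows --targets "-0.335 -0.167 0.060 0 0 83 100;-0.335 -0.167 0.060 0 0 83 100;-0.335 -0.167 0.060 0 0 83 100;-0.335 -0.167 0.060 0 0 83 100;-0.335 -0.167 0.060 0 0 83 100;-0.335 -0.167 0.060 0 0 83 100;-0.335 -0.167 0.060 0 0 83 100;-0.335 -0.167 0.060 0 0 83 100;-0.335 -0.167 0.060 0 0 83 100;-0.335 -0.167 0.060 0 0 83 100;-0.335 -0.167 0.060 0 0 83 100;-0.335 -0.167 0.060 0 0 83 100" --grip_force 20

```text
time_s: 1.2
ee_pos: [430.8, 305.0, 153.5]
ee_rot: [-180.0, 0.0, 81.4]
force: [-0.1, 1.1, 0.5]
gripper_width: 91.2
gripper_force: 0.0
```

```bash
python3 -c "
from h import *
plan(455,306,150,0);print(env.state()['ee_pos'],env.state()['ee_rot'])"
```

```text
shift [0.0046 0.0238 0.0035] turn [-1.000e-02  5.000e-02  8.138e+01] q6 now 42.7 then 123.9 t 1.2
[430.76798688 305.02851484 153.4882178 ] [-1.79957639e+02  2.84203281e-02  8.13753773e+01]
```

Emit:
send_rows --targets "0.005 0.024 0.004 0 0 81.5 100;0.005 0.024 0.004 0 0 81.5 100;0.005 0.024 0.004 0 0 81.5 100;0.005 0.024 0.004 0 0 81.5 100;0.005 0.024 0.004 0 0 81.5 100;0.005 0.024 0.004 0 0 81.5 100;0.005 0.024 0.004 0 0 81.5 100;0.005 0.024 0.004 0 0 81.5 100;0.005 0.024 0.004 0 0 81.5 100;0.005 0.024 0.004 0 0 81.5 100;0.005 0.024 0.004 0 0 81.5 100;0.005 0.024 0.004 0 0 81.5 100"

```text
time_s: 2.2
ee_pos: [454.4, 307.6, 149.8]
ee_rot: [180.0, 0.0, 0.0]
force: [-0.1, 0.4, 2.1]
gripper_width: 91.2
gripper_force: 0.0
```

```bash
cat > w.py <<'E'
import sys
from h import *
f=eyes.grab_frame("wrist"); np.save("w.npy",f,allow_pickle=True); im=f["image"]
cv2.imwrite(f"pics/{sys.argv[1]}.png",im); s=env.state(); print(s["ee_pos"],s["ee_rot"],s["time_s"])
E
python3 w.py w1; python3 - <<'E'
from h import *
f=np.load("w.npy",allow_pickle=True).item(); hsv=cv2.cvtColor(f["image"],cv2.COLOR_BGR2HSV); H,S,V=cv2.split(hsv)
p=proj(f,[497,306,30])[0].astype(int);print(p)
for x in range(-90,91,10):
  print(x, hsv[p[1],p[0]+x] if 0<=p[0]+x<512 else '')
E
```

```text
[454.46367366 307.57499994 149.77708832] [1.79992508e+02 2.03569932e-02 8.82452124e-02] 2.25
[254 150]
-90 [ 18 128 229]
-80 [ 18 128 229]
-70 [ 18 129 230]
-60 [ 18 129 230]
-50 [ 18 129 229]
-40 [ 18 127 230]
-30 [ 18 129 229]
-20 [ 12 185 170]
-10 [ 16 165 116]
0 [ 16 165 178]
10 [ 17 166 141]
20 [ 11 183 178]
30 [ 17 133 134]
40 [ 17 132 133]
50 [ 17 133 134]
60 [ 17 133 202]
70 [ 17 134 213]
80 [ 18 130 226]
90 [ 18 129 226]
```

View pics/w1.png

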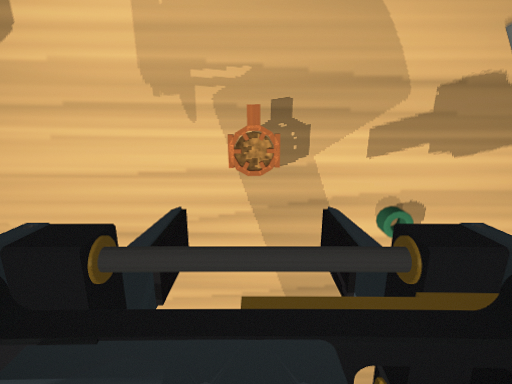

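The wrist view shows the disc at about (254,150) with its tab up to (253,106) and flats at left and right, all in open view. Measuring it with a copper mask.

```bash
cat > disc.py <<'E'
import sys
from h import *
def meas(f,m,z,R,box=None):
    "toothed plate: contour cast on top plane z; centre+yaw from tab and body"
    if box: k=np.zeros_like(m); k[box[1]:box[3],box[0]:box[2]]=1; m=m&k.astype(bool)
    cs=cv2.findContours(m.astype(np.uint8),cv2.RETR_EXTERNAL,cv2.CHAIN_APPROX_NONE)[0]
    c=max(cs,key=cv2.contourArea); w=cast(f,c.reshape(-1,2),z)
    ctr=w.mean(0)
    for _ in range(30):
        d=w-ctr; r=np.hypot(*d.T); t=d[r>R*1.32].mean(0) if (r>R*1.32).any() else d[r.argmax()]
        yaw=np.arctan2(t[1],t[0]); u=np.array([np.cos(yaw),np.sin(yaw)]); v=np.array([-u[1],u[0]])
        a,b=d@u,d@v
        back=a.min(); lat=(b[a<R*.9].max()+b[a<R*.9].min())/2
        ctr=ctr+u*(back+R)*.5+v*lat*.5
    print("ctr",ctr.round(1),"yaw %.1f"%np.degrees(yaw),"tab end %.1f width %.1f len %.1f"%(a.max(),np.ptp(b),np.ptp(a)))
    return ctr,np.degrees(yaw)
E
python3 - <<'E'
from disc import *
f=np.load("w.npy",allow_pickle=True).item(); H,S,V=cv2.split(cv2.cvtColor(f["image"],cv2.COLOR_BGR2HSV))
c,y=meas(f,(H<=14)&(S>145),30,27,(200,80,310,200))
plan(c[0],c[1],7,y); plan(c[0],c[1],40,y)
E
```

```text
ctr [496.6 306.7] yaw 1.1 tab end 47.5 width 56.3 len 74.5
shift [0.0422 0.001  0.1428] turn [ 0.01  0.02 -1.01] q6 now 122.8 then 120.6 t 2.25
shift [0.0422 0.001  0.1098] turn [ 0.01  0.02 -1.01] q6 now 122.8 then 120.6 t 2.25
```

Emit:
send_rows --targets "0.042 0.001 0.041 0 0 -1 100;0.042 0.001 0.082 0 0 -1 100;0.042 0.001 0.115 0 0 -1 100;0.042 0.001 0.135 0 0 -1 100;0.042 0.001 0.143 0 0 -1 100;0.042 0.001 0.143 0 0 -1 100;0.042 0.001 0.143 0 0 -1 60;0.042 0.001 0.143 0 0 -1 40;0.042 0.001 0.143 0 0 -1 40;0.042 0.001 0.143 0 0 -1 40;0.042 0.001 0.143 0 0 -1 40;0.042 0.001 0.143 0 0 -1 40" --grip_force 25

```text
time_s: 3.25
ee_pos: [497.0, 307.3, 7.9]
ee_rot: [-179.9, -0.1, 1.3]
force: [-1.4, -1.3, 2.4]
gripper_width: 55.8
gripper_force: 25.0
```

Emit:
send_rows --targets "0 0 -0.04 0 0 0 40;0 0 -0.08 0 0 0 40;0 0 -0.12 0 0 0 40;0 0.03 -0.16 0 0 0 40;0.015 0.36 -0.19 0 0 -24 40;0.015 0.36 -0.19 0 0 -24 40;0.015 0.36 -0.19 0 0 -24 40;0.015 0.36 -0.19 0 0 -24 40;0.015 0.36 -0.19 0 0 -24 40;0.015 0.36 -0.19 0 0 -24 40;0.015 0.36 -0.19 0 0 -24 40;0.015 0.36 -0.19 0 0 -24 40"

```text
time_s: 4.25
ee_pos: [518.5, -42.4, 195.9]
ee_rot: [-180.0, -0.0, 25.3]
force: [1.1, -0.2, -1.5]
gripper_width: 56.0
gripper_force: 25.0
```

Emit:
send_rows --targets "0 0 0 0 0 0 40;0 0 0 0 0 0 40;0 0 0 0 0 0 40;0 0 0 0 0 0 40"

```text
time_s: 4.58
ee_pos: [518.7, -39.4, 195.3]
ee_rot: [-179.9, 0.0, 25.4]
force: [-0.1, -0.0, -1.1]
gripper_width: 55.8
gripper_force: 25.0
```

```bash
python3 w.py w2; python3 -c "
import cv2;im=cv2.imread('pics/w2.png');cv2.imwrite('pics/w2c.png',cv2.resize(im[0:270,90:430],(756,600),interpolation=cv2.INTER_CUBIC))"
```

```text
[518.80041978 -39.20283311 195.36393264] [-1.79959486e+02  2.39930844e-02  2.54370936e+01] 4.6333
```

View pics/w2c.png

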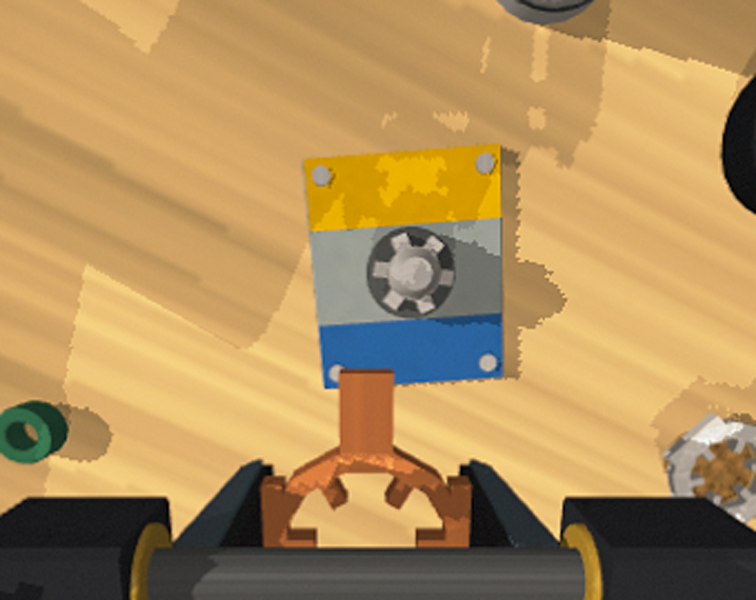

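The crop shows the base with yellow up and blue down, and the hub at crop (410,272), which is full-image (275,122). Its teeth stand near the image horizontal and ±30° from up. The disc is held squarely with its tab up. Measuring the base pose and spline phase.

```bash
cat > hub.py <<'E'
from h import *
def base(f,box):
    H,S,V=cv2.split(cv2.cvtColor(f["image"],cv2.COLOR_BGR2HSV)); k=np.zeros(H.shape,bool); k[box[1]:box[3],box[0]:box[2]]=1
    Y=k&(H>20)&(H<32)&(S>200); B=k&(H>95)&(H<125)&(S>120)
    g=lambda m:max(cv2.findContours(m.astype(np.uint8),0,1)[0],key=cv2.contourArea).reshape(-1,2)
    ry,rb=[cv2.minAreaRect(cast(f,g(m),10).astype(np.float32)) for m in(Y,B)]
    print(ry,rb)
    P=np.vstack([cast(f,g(m),10) for m in(Y,B)]).astype(np.float32); r=cv2.minAreaRect(P); d=np.array(ry[0])-rb[0]
    v=cv2.boxPoints(r); e=[v[1]-v[0],v[2]-v[1]]; u=max(e,key=lambda q:abs(q@d)/np.linalg.norm(q)); u=u*np.sign(u@d)
    yaw=np.degrees(np.arctan2(u[1],u[0])); print("base",r[0],r[1],"yaw %.1f"%yaw); return np.array(r[0]),yaw
def phase(f,c,z=56):
    g=cv2.cvtColor(f["image"],cv2.COLOR_BGR2GRAY).astype(np.float32); a=np.radians(np.arange(0,360,1)); s=0;out=[]
    for r in(15.5,16.5,17.5,18.5):
        p=proj(f,np.c_[c[0]+r*np.cos(a),c[1]+r*np.sin(a),np.full(360,z)]).astype(np.float32)
        v=cv2.remap(g,p[:,:1],p[:,1:],cv2.INTER_LINEAR).ravel(); q=(v*np.exp(6j*a)).sum(); s+=q; out.append(round(np.degrees(np.angle(q))/6,1))
    print("spline world angle mod 60: %.1f"%(np.degrees(np.angle(s))/6%60),out,abs(s)/360/4)
    return np.degrees(np.angle(s))/6%60
E
python3 - <<'E'
from hub import *
f=np.load("w.npy",allow_pickle=True).item()
c,y=base(f,(220,50,330,185))
# hub centre from cap: lightest blob on pilot top, z=70
for dc in [(0,0),(2,0),(-2,0),(0,2),(0,-2)]: phase(f,c+np.array(dc))
print(proj(f,[*c,70]),proj(f,[*c,56]),proj(f,[*c,34]))
E
```

```text
((632.5576782226562, -9.431350708007812), (37.66948699951172, 106.70231628417969), 29.47185707092285) ((553.530517578125, -54.36641311645508), (37.31605529785156, 107.05262756347656), 29.437726974487305)
base (593.1430053710938, -31.9478759765625) (128.48043823242188, 107.07881164550781) yaw 29.5
spline world angle mod 60: 48.6 [np.float64(-11.5), np.float64(-11.5), np.float64(-11.2), np.float64(-11.3)] 31.24030587590265
spline world angle mod 60: 48.8 [np.float64(-11.0), np.float64(-11.2), np.float64(-11.3), np.float64(-11.4)] 23.28315712412584
spline world angle mod 60: 48.6 [np.float64(-11.9), np.float64(-11.1), np.float64(-11.4), np.float64(-11.2)] 26.00816791104748
spline world angle mod 60: 48.4 [np.float64(-11.4), np.float64(-11.7), np.float64(-11.6), np.float64(-11.6)] 26.83803482331923
spline world angle mod 60: 48.7 [np.float64(-12.1), np.float64(-11.6), np.float64(-10.8), np.float64(-10.5)] 22.688927403316832
[[276.73608528 122.696545  ]] [[275.71477405 122.61539902]] [[274.28373583 122.50162559]]
```

```bash
python3 - <<'E'
from hub import *
f=np.load("top0.npy",allow_pickle=True).item()
try: base(f,(200,150,275,230))
except Exception as e: print(e)
plan(593.1,-32,80,48.6); plan(593.1,-32,46,48.6)
E
```

```text
max() iterable argument is empty
shift [0.0702 0.0255 0.1153] turn [-4.000e-02  2.000e-02 -2.316e+01] q6 now 59.0 then 38.3 t 4.63
shift [0.0703 0.0255 0.1493] turn [-4.000e-02  2.000e-02 -2.316e+01] q6 now 59.0 then 38.3 t 4.63
```

Emit:
send_rows --targets "0.070 0.0255 0.02 0 0 -23.2 40;0.070 0.0255 0.05 0 0 -23.2 40;0.070 0.0255 0.08 0 0 -23.2 40;0.070 0.0255 0.10 0 0 -23.2 40;0.070 0.0255 0.115 0 0 -23.2 40;0.070 0.0255 0.115 0 0 -23.2 40;0.070 0.0255 0.115 0 0 -23.2 40;0.070 0.0255 0.115 0 0 -23.2 40"

```text
time_s: 5.3
ee_pos: [594.2, -32.8, 81.8]
ee_rot: [179.9, -0.1, 48.6]
force: [-1.1, 0.7, -1.3]
gripper_width: 55.8
gripper_force: 25.0
```

```bash
python3 w.py w3; python3 - <<'E'
from hub import *
s=env.state(); print(s["force"]); plan(593.1,-32,60,48.6)
f=np.load("top0.npy",allow_pickle=True).item()
H,S,V=cv2.split(cv2.cvtColor(f["image"],cv2.COLOR_BGR2HSV)); k=np.zeros(H.shape,bool); k[150:230,200:275]=1
for m in ((H>18)&(H<32)&(S>150),(H>95)&(H<125)&(S>120)):
    c=max(cv2.findContours((k&m).astype(np.uint8),0,1)[0],key=cv2.contourArea).reshape(-1,2); print(cv2.minAreaRect(cast(f,c,10).astype(np.float32)))
im=cv2.imread('pics/w3.png');cv2.imwrite('pics/w3c.png',cv2.resize(im[60:285,130:380],(666,600),interpolation=cv2.INTER_CUBIC))
E
```

```text
[594.39879083 -33.04568473  82.23818719] [ 1.79859732e+02 -1.12402406e-01  4.85830899e+01] 5.35
[ 0.04973688  0.12841876 -0.95250156]
shift [-0.0001 -0.0017  0.0222] turn [ 0.14 -0.11 -0.02] q6 now 37.1 then 38.3 t 5.35
((633.1246948242188, -8.976184844970703), (37.41950988769531, 106.31159210205078), 30.15712547302246)
((553.6551513671875, -53.763248443603516), (35.10057830810547, 103.49314880371094), 29.211397171020508)
```

View pics/w3c.png

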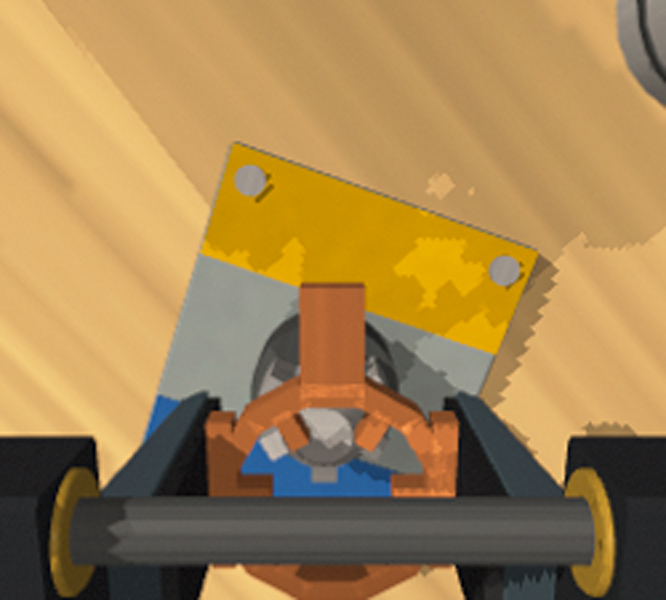

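Emit:
send_rows --targets "0 -0.002 0.010 0 0 0 40;0 -0.002 0.020 0 0 0 40;0 -0.002 0.023 0 0 0 40;0 -0.002 0.026 0 0 0 40;0 -0.002 0.029 0 0 0 40;0 -0.002 0.032 0 0 0 40;0 -0.002 0.034 0 0 0 40;0 -0.002 0.036 0 0 0 40;0 -0.002 0.036 0 0 0 40;0 -0.002 0.036 0 0 0 40"

```text
time_s: 6.18
ee_pos: [592.9, -31.3, 44.5]
ee_rot: [180.0, -0.2, 48.5]
force: [3.4, 4.2, -2.8]
gripper_width: 55.7
gripper_force: 25.0
```

Emit:
send_rows --targets "0.0008 0 0.001 0 0 0 40;0.0008 0 0.002 0 0 0 40;0.0008 0 0.003 0 0 0 40;0.0008 0 0.004 0 0 0 40;0.0008 0 0.005 0 0 0 40;0.0008 0 0.005 0 0 0 40"

```text
time_s: 6.68
ee_pos: [592.7, -31.1, 39.6]
ee_rot: [-180.0, -0.1, 48.5]
force: [2.1, 5.5, 0.3]
gripper_width: 55.4
gripper_force: 25.0
```

Emit:
send_rows --targets "0.0007 -0.0004 0.002 0 0 0 40;0.0007 -0.0004 0.004 0 0 0 40;0.0007 -0.0004 0.006 0 0 0 40;0.0007 -0.0004 0.008 0 0 0 40;0.0007 -0.0004 0.010 0 0 0 40;0.0007 -0.0004 0.012 0 0 0 40;0.0007 -0.0004 0.014 0 0 0 40;0.0007 -0.0004 0.015 0 0 0 40;0.0007 -0.0004 0.015 0 0 0 40"

```text
time_s: 7.43
ee_pos: [592.6, -31.0, 24.3]
ee_rot: [180.0, -0.0, 48.5]
force: [3.1, 2.1, -1.5]
gripper_width: 55.3
gripper_force: 25.0
```

Emit:
send_rows --targets "0.0004 0.0002 0.001 0 0 0 40;0.0004 0.0002 0.002 0 0 0 40;0.0004 0.0002 0.0025 0 0 0 40;0.0004 0.0002 0.003 0 0 0 40;0.0004 0.0002 0.0035 0 0 0 40;0.0004 0.0002 0.0035 0 0 0 40"

```text
time_s: 7.93
ee_pos: [592.6, -30.9, 20.9]
ee_rot: [-180.0, 0.0, 48.5]
force: [0.8, 0.6, -1.4]
gripper_width: 55.6
gripper_force: 25.0
```

Emit:
send_rows --targets "0 0 0.0003 0 0 0 40;0 0 0.0006 0 0 0 40;0 0 0.0006 0 0 0 40"

```text
time_s: 8.18
ee_pos: [592.6, -30.9, 20.3]
ee_rot: [-180.0, 0.0, 48.5]
force: [1.2, 0.3, -1.4]
gripper_width: 55.8
gripper_force: 25.0
```

Emit:
send_rows --targets "0 0 0.0003 0 0 0 40;0 0 0.0005 0 0 0 40;0 0 0.0005 0 0 0 40"

```text
time_s: 8.43
ee_pos: [592.7, -30.9, 20.0]
ee_rot: [-180.0, 0.0, 48.5]
force: [-0.8, 0.0, -0.7]
gripper_width: 55.5
gripper_force: 25.0
```

Emit:
send_rows --targets "0 0 0 0 0 0 80;0 0 0 0 0 0 80;0 0 0 0 0 0 80;0 0 0 0 0 0 80;0 0 0 0 0 0 80;0 0 0 0 0 0 80;0 0 -0.03 0 0 0 80;0 0 -0.07 0 0 0 90;0 0 -0.11 0 0 0 100;0 0 -0.15 0 0 0 100;0 0 -0.15 0 0 0 100"

```text
time_s: 9.35
ee_pos: [597.7, -31.1, 178.9]
ee_rot: [179.2, -0.6, 48.5]
force: [0.7, -0.5, 1.1]
gripper_width: 91.0
gripper_force: 0.0
```

```bash
python3 w.py w4; python3 - <<'E'
from disc import *
f=np.load("w.npy",allow_pickle=True).item(); H,S,V=cv2.split(cv2.cvtColor(f["image"],cv2.COLOR_BGR2HSV))
m=(H<=14)&(S>145)
c=cv2.findContours(m.astype(np.uint8),0,1)[0]; b=cv2.boundingRect(max(c,key=cv2.contourArea)); print(b)
for z in (42,64): print(z); meas(f,m,z,27,(b[0],b[1],b[0]+b[2],b[1]+b[3]))
im=f["image"]; cv2.imwrite('pics/w4c.png',cv2.resize(im[60:285,130:380],(666,600),interpolation=cv2.INTER_CUBIC))
plan(569.2-60*.916,-252.7-60*.4,170,156.3)
plan(569.2+60*.916,-252.7-60*.4,170,156.3)
E
```

```text
[595.855028   -30.94139622 175.12342268] [179.50956687  -0.38291478  48.52809176] 9.4
(226, 149, 47, 62)
42
ctr [593.  -31.7] yaw 48.6 tab end 46.1 width 54.8 len 73.1
64
ctr [597.8 -26.3] yaw 48.5 tab end 40.9 width 50.9 len 67.9
shift [-0.2382  0.1016  0.0044] turn [   0.7     0.2  -107.77] q6 now 37.4 then -94.6 t 9.4
shift [-0.1654  0.1839  0.0056] turn [   0.7     0.2  -107.77] q6 now 37.4 then -90.2 t 9.4
```

View pics/w4c.png

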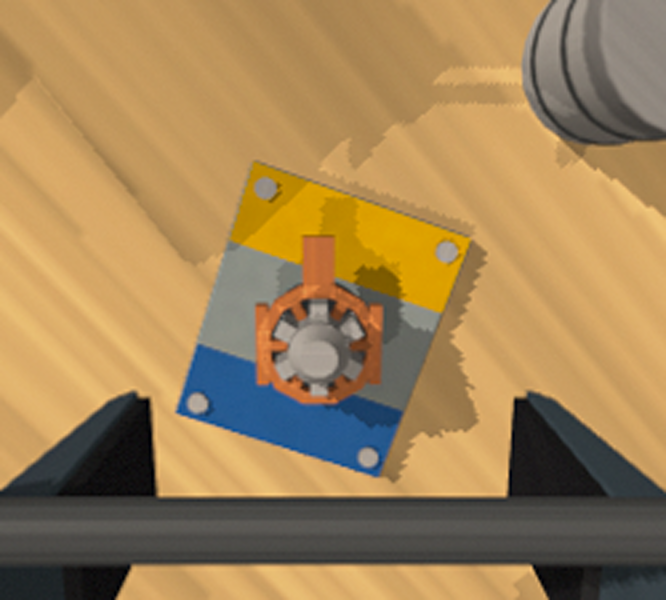

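The disc is home. It measures centre (593,-31.7), yaw 48.6° and the right size at z=42, the hub tips show in all six gaps and the tab is over yellow. On to the plate.

Emit:
send_rows --targets "-0.172 0.165 0.005 0.5 0.2 -80 100;-0.172 0.165 0.005 0.5 0.2 -80 100;-0.172 0.165 0.005 0.5 0.2 -80 100;-0.172 0.165 0.005 0.5 0.2 -80 100;-0.172 0.165 0.005 0.5 0.2 -80 100;-0.172 0.165 0.005 0.5 0.2 -80 100;-0.172 0.165 0.005 0.5 0.2 -80 100;-0.172 0.165 0.005 0.5 0.2 -80 100;-0.172 0.165 0.005 0.5 0.2 -80 100;-0.172 0.165 0.005 0.5 0.2 -80 100;-0.172 0.165 0.005 0.5 0.2 -80 100;-0.172 0.165 0.005 0.5 0.2 -80 100"

```text
time_s: 10.4
ee_pos: [601.8, -268.6, 163.0]
ee_rot: [-179.7, -0.6, 128.8]
force: [-0.5, 1.0, 0.0]
gripper_width: 91.0
gripper_force: 0.0
```

Emit:
send_rows --targets "0 0 0 0 0 -28 100;0 0 0 0 0 -28 100;0 0 0 0 0 -28 100;0 0 0 0 0 -28 100;0 0 0 0 0 -28 100;0 0 0 0 0 -28 100;0 0 0 0 0 -28 100;0 0 0 0 0 -28 100"

```text
time_s: 11.07
ee_pos: [602.4, -268.8, 164.5]
ee_rot: [180.0, -0.5, 156.4]
force: [-0.1, 0.2, -0.3]
gripper_width: 91.3
gripper_force: 0.0
```

```bash
python3 w.py w5; python3 - <<'E'
from disc import *
f=np.load("w.npy",allow_pickle=True).item(); H,S,V=cv2.split(cv2.cvtColor(f["image"],cv2.COLOR_BGR2HSV))
p=proj(f,[569.2,-252.7,30])[0].astype(int); print(p)
c,y=meas(f,(S<70)&(V>110),30,31,(max(p[0]-50,0),max(p[1]-50,0),p[0]+50,min(p[1]+58,240)))
plan(c[0],c[1],8,y+180)
E
```

```text
[ 602.49382287 -268.79366957  164.63829988] [179.99315023  -0.52940619 156.45729401] 11.1167
[256 154]
ctr [ 569.9 -253.3] yaw -18.1 tab end 47.5 width 66.4 len 78.5
shift [0.0346 0.0012 0.157 ] turn [ 0.03 -0.53 -5.41] q6 now -91.5 then -95.8 t 11.12
```

View pics/w5.png

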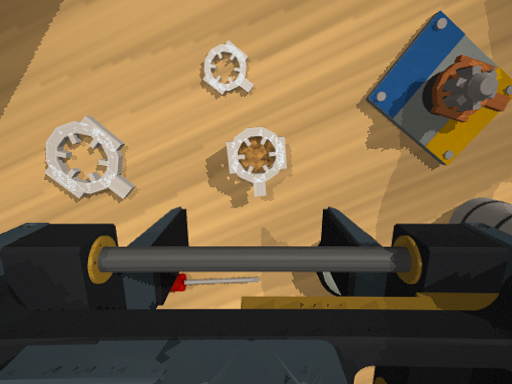

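The view shows the middle plate at (257,155) on its cork rest with its tab down. The look-alikes at (226,68) and (88,158) lie on the table. Its size (66.4 wide, tab 47.5) matches, so I grasp it.

Emit:
send_rows --targets "0.0345 0.001 0.03 0 -0.5 -5.4 100;0.0345 0.001 0.07 0 -0.5 -5.4 100;0.0345 0.001 0.11 0 -0.5 -5.4 100;0.0345 0.001 0.14 0 -0.5 -5.4 100;0.0345 0.001 0.152 0 -0.5 -5.4 100;0.0345 0.001 0.157 0 -0.5 -5.4 100;0.0345 0.001 0.157 0 -0.5 -5.4 80;0.0345 0.001 0.157 0 -0.5 -5.4 50;0.0345 0.001 0.157 0 -0.5 -5.4 50;0.0345 0.001 0.157 0 -0.5 -5.4 50;0.0345 0.001 0.157 0 -0.5 -5.4 50;0.0345 0.001 0.157 0 -0.5 -5.4 50"

```text
time_s: 12.12
ee_pos: [571.4, -254.1, 10.2]
ee_rot: [180.0, 0.2, 161.9]
force: [0.3, -0.4, 6.6]
gripper_width: 65.7
gripper_force: 25.0
```

```bash
python3 -c "
from h import *
s=env.state();print(s['ee_pos'],s['ee_rot'],s['gripper_width'],s['gripper_force'])
plan(593,-31.5,110,48.6)"
```

```text
[ 571.40610933 -254.13397379   10.16077249] [179.98527024   0.2131994  161.91843407] 65.71894416940926 25.000840723514557
shift [ 0.0482  0.2184 -0.1   ] turn [  0.22   0.12 113.32] q6 now -97.0 then 38.4 t 12.12
```

Emit:
send_rows --targets "0 0 -0.02 0 0 0 50;0 0 -0.06 0 0 0 50;0 0 -0.10 0 0 0 50;0 0 -0.13 0 0 0 50;0.049 0.218 -0.13 0 0 80 50;0.049 0.218 -0.13 0 0 80 50;0.049 0.218 -0.13 0 0 80 50;0.049 0.218 -0.13 0 0 80 50;0.049 0.218 -0.13 0 0 80 50;0.049 0.218 -0.13 0 0 80 50;0.049 0.218 -0.13 0 0 80 50;0.049 0.218 -0.13 0 0 80 50"

```text
time_s: 13.12
ee_pos: [590.8, -29.3, 138.4]
ee_rot: [-180.0, -0.0, 106.2]
force: [-0.6, -0.9, -1.4]
gripper_width: 65.7
gripper_force: 25.0
```

```bash
python3 -c "
from h import *
s=env.state();print(s['ee_pos'],s['ee_rot'],s['gripper_width'],s['force'])
plan(591.7,-32.8,100,48.6)"
```

```text
[590.83985107 -29.27987597 138.37194969] [-1.79991863e+02 -2.10854986e-02  1.06234127e+02] 65.71866619771876 [-0.57359099 -0.94744336 -1.36212275]
shift [-0.0036 -0.0002  0.0384] turn [-2.000e-02 -2.000e-02  5.763e+01] q6 now -20.2 then 38.2 t 13.12
```

Emit:
send_rows --targets "-0.0036 0 0.038 0 0 57.6 50;-0.0036 0 0.038 0 0 57.6 50;-0.0036 0 0.038 0 0 57.6 50;-0.0036 0 0.038 0 0 57.6 50;-0.0036 0 0.038 0 0 57.6 50;-0.0036 0 0.038 0 0 57.6 50;-0.0036 0 0.038 0 0 57.6 50;-0.0036 0 0.038 0 0 57.6 50;-0.0036 0 0.038 0 0 57.6 50;-0.0036 0 0.038 0 0 57.6 50;-0.0036 0 0.038 0 0 57.6 50"

```text
time_s: 14.03
ee_pos: [592.0, -34.8, 100.4]
ee_rot: [-180.0, -0.0, 48.9]
force: [0.0, 0.3, -1.0]
gripper_width: 65.8
gripper_force: 25.0
```

```bash
python3 w.py w6; python3 - <<'E'
from h import *
f=np.load("w.npy",allow_pickle=True).item()
print(env.state()["force"]);plan(591.7,-32.8,60,48.6)
# expected hub top centre, and plate bore centre (top of plate) if held as assumed
s=env.state(); R=Ro.from_euler("xyz",s["ee_rot"],degrees=True)
im=f["image"].copy(); hub=proj(f,[592.8,-31.5,70])[0]; pl=proj(f,s["ee_pos"]+R.apply([1.7,0,-20]))[0]
a=np.radians(np.arange(0,360,6))
pts=proj(f,s["ee_pos"]+R.apply(np.c_[1.7+21.5*np.cos(a),21.5*np.sin(a),np.full(60,-19.8)]))
for p in pts: cv2.circle(im,tuple(np.round(p).astype(int)),0,(0,255,0),-1)
cv2.circle(im,tuple(np.round(hub).astype(int)),1,(0,0,255),-1); print(hub,pl)
cv2.imwrite('pics/w6c.png',cv2.resize(im[90:285,150:360],(646,600),interpolation=cv2.INTER_CUBIC))
E
```

```text
[592.0480946  -34.73883024 100.36591907] [-1.79989449e+02 -1.91756291e-02  4.89169038e+01] 14.0833
[-0.16969283 -1.24348653 -1.26224259]
shift [ 0.0012 -0.0015  0.0404] turn [-0.01 -0.02  0.32] q6 now 36.6 then 38.2 t 14.08
[251.14757057 211.12205361] [252.84359764 239.85690195]
```

View pics/w6c.png

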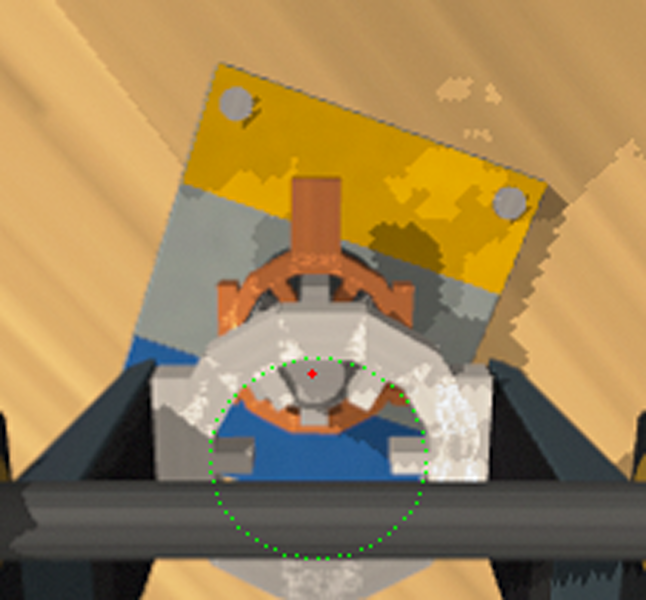

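The overlay matches: the held bore fits the green circle, the hub top is at the red dot, and the tab points to the blue end. Descending.

Emit:
send_rows --targets "0.0012 -0.0015 0.015 0 0 0.3 50;0.0012 -0.0015 0.030 0 0 0.3 50;0.0012 -0.0015 0.036 0 0 0.3 50;0.0012 -0.0015 0.040 0 0 0.3 50;0.0012 -0.0015 0.043 0 0 0.3 50;0.0012 -0.0015 0.046 0 0 0.3 50;0.0012 -0.0015 0.049 0 0 0.3 50;0.0012 -0.0015 0.051 0 0 0.3 50;0.0012 -0.0015 0.052 0 0 0.3 50;0.0012 -0.0015 0.052 0 0 0.3 50"

```text
time_s: 14.92
ee_pos: [591.8, -32.8, 48.4]
ee_rot: [-180.0, -0.0, 48.5]
force: [-0.0, 0.6, -0.7]
gripper_width: 65.7
gripper_force: 25.0
```

Emit:
send_rows --targets "0 0 0.002 0 0 0 50;0 0 0.004 0 0 0 50;0 0 0.005 0 0 0 50;0 0 0.006 0 0 0 50;0 0 0.007 0 0 0 50;0 0 0.008 0 0 0 50;0 0 0.008 0 0 0 50"

```text
time_s: 15.5
ee_pos: [591.7, -32.8, 40.2]
ee_rot: [-180.0, -0.0, 48.5]
force: [-0.3, -0.2, -0.8]
gripper_width: 65.9
gripper_force: 25.0
```

Emit:
send_rows --targets "0 0 0.002 0 0 0 50;0 0 0.004 0 0 0 50;0 0 0.006 0 0 0 50;0 0 0.0075 0 0 0 50;0 0 0.0085 0 0 0 50;0 0 0.009 0 0 0 50;0 0 0.009 0 0 0 50"

```text
time_s: 16.08
ee_pos: [591.8, -32.8, 31.2]
ee_rot: [-180.0, -0.0, 48.5]
force: [-0.9, -0.3, -1.0]
gripper_width: 65.6
gripper_force: 25.0
```

Emit:
send_rows --targets "0 0 0.0003 0 0 0 50;0 0 0.0006 0 0 0 50;0 0 0.0009 0 0 0 50;0 0 0.0009 0 0 0 50"

```text
time_s: 16.42
ee_pos: [591.8, -32.8, 30.5]
ee_rot: [-180.0, -0.0, 48.5]
force: [-0.2, -0.3, -0.8]
gripper_width: 65.7
gripper_force: 25.0
```

Lowering until light contact shows, in small steps.

Emit:
send_rows --targets "0 0 0.0003 0 0 0 50;0 0 0.0006 0 0 0 50;0 0 0.0006 0 0 0 50"

```text
time_s: 16.67
ee_pos: [591.9, -32.8, 30.2]
ee_rot: [180.0, -0.0, 48.5]
force: [-0.1, 0.1, 1.3]
gripper_width: 65.8
gripper_force: 25.0
```

Emit:
send_rows --targets "0 0 0.0003 0 0 0 50;0 0 0.0006 0 0 0 50;0 0 0.0006 0 0 0 50"

```text
time_s: 16.92
ee_pos: [591.9, -32.8, 30.2]
ee_rot: [180.0, -0.0, 48.5]
force: [-2.0, 0.5, 6.4]
gripper_width: 65.7
gripper_force: 25.0
```

Contact is at exactly the expected home height. Releasing and retreating.

Emit:
send_rows --targets "0 0 -0.0005 0 0 0 90;0 0 -0.0005 0 0 0 90;0 0 -0.0005 0 0 0 90;0 0 -0.0005 0 0 0 90;0 0 -0.0005 0 0 0 90;0 0 -0.0005 0 0 0 90;0 0 -0.03 0 0 0 90;0 0 -0.07 0 0 0 100;0 0 -0.11 0 0 0 100;0 0 -0.14 0 0 0 100;0 0 -0.14 0 0 0 100;0 0 -0.14 0 0 0 100"

```text
time_s: 17.92
ee_pos: [592.9, -33.0, 171.4]
ee_rot: [179.8, -0.2, 48.5]
force: [-0.2, 0.6, -0.8]
gripper_width: 91.3
gripper_force: 0.0
```

Emit:
send_rows --targets "0 0 0 0 0 0 100;0 0 0 0 0 0 100"

```text
time_s: 18.08
ee_pos: [590.7, -32.8, 167.5]
ee_rot: [-179.8, 0.1, 48.5]
force: [-0.8, 0.4, 0.3]
gripper_width: 91.0
gripper_force: 0.0
```

```bash
python3 w.py w7; python3 - <<'E'
from disc import *
f=np.load("w.npy",allow_pickle=True).item(); im=f["image"]
s=env.state(); print(s["force"],s["gripper_width"],s["gripper_force"])
b=np.radians(48.5); 
for c,o,z in (((593,-31.7),180,50),((593,-31.7),0,42)):
    e=b+np.radians(o); print("expected tab tip px",proj(f,[c[0]+48*np.cos(e),c[1]+48*np.sin(e),z]))
cv2.imwrite('pics/w7c.png',cv2.resize(im[60:285,130:380],(666,600),interpolation=cv2.INTER_CUBIC))
E
```

```text
[590.71794333 -32.78131134 167.39069045] [-1.79824472e+02  1.04738223e-01  4.84989620e+01] 18.1333
[-0.20600452  0.21286239 -0.41664503] 91.2095592232489 0.0
expected tab tip px [[254.51636474 226.34925076]]
expected tab tip px [[254.65258415 141.23896919]]
```

View pics/w7c.png

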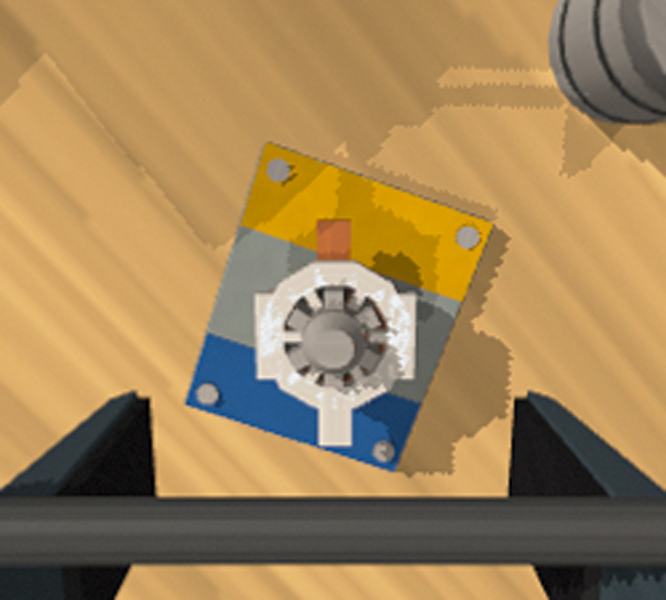

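The plate's tab tip is at crop (335,446), full-image (256,227), and the disc's at (334,220), full-image (255,142). Both match the expected home positions and are opposite each other. The gripper is clear.

```bash
python3 -c "
from h import *
print(env.job_done())"
```

```text
the job is handed in; nothing more can be done
None
```

Both plates are home on the hub and released, with the disc's tab over the yellow end and the separator's straight opposite over the blue end; the job was handed in at about 18 s, and no verdict was returned.

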